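Lock the mandrel collar, then shift the ring winder's lever through its zigzag gate

ROBOT

A 7-joint arm with a two-finger parallel gripper is mounted at the origin on the work surface. World frame = base frame: x ahead of the robot, y to its left, z up, the work surface at z = 0. Lengths are in m, angles in degrees, forces in N, time in s.
With the tool pointing down it reaches from about 0.35 to 0.9 m from the base axis. Payload 19.9 kg.
Tool frame: the origin (TCP) lies midway between the tips of the shut fingers; the grasp point (between the pads) lies 19 mm behind it; z points along the fingers, y is the line along which they close (so a half turn about z gives the same grasp; the last joint's range is limited). The gripper opens to 85 mm and grips with 20 to 120 N. Pads are 22 mm wide; open, the fingers measure 114 mm over their backs; the gripper's body (76 mm by 85 mm) begins 54 mm behind the grasp point. The pads swing forward as they close: fully open they stand 13 mm farther back than shut.
Start: joints at [-77.836, 23.915, -0.59, 92.452, 0.269, 63.638, -3.037], TCP at [0.157, 0.605, 0.195] pointing down, gripper open.
Joint ranges: [-161.28, 161.28], [-22.2, 115.67], [-73.04, 71.86], [3.21, 147.25], [-68.34, 248.33], [10.77, 114.83], [-161.83, 161.83]. Speed limits (degrees/s): [108.29, 108.29, 136.94, 136.94, 172.46, 172.46, 172.46].

INTERFACE

Orientations are given as a 3x3 rotation matrix whose columns are the frame's x, y, z axes.
In Python, from plant import status, optics, workorder gives the robot as it stands. The module is installed in compiled form; this text tells all that it offers.
- The arm moves only by the tool apply_moves, never from a script. Its argument "steps" is a list of rows, each an object with "translation": the shift along the tool's x, y, z in mm, a list of three; "delta_rot": the turn, a rotation vector about the tool's x, y, z in rad, a list of three; "claw": the opening, from 0 (shut) to 1 (fully open). A call has 1 to 5 rows; each row shifts and turns the commanded pose from where the row before left it, along the tool's axes as they then stand; what a row does not reach is not made up. A row lasts 1/8 s, in which the tool goes at most 62.5 mm and 10.7 degrees, less where a joint would pass 70% of its speed; a pose out of reach is approached as far as the arm can. A call with a gripper value outside its range is refused whole. The fingers move at their own pace and stop on an object; "grip_force" is the grip in N (left out, the last holds). Time passes only in rows, so rows that do not move let the fingers close. It gives the time, the measured TCP pose, the force, the opening and the grip force at its end, in the units of the state.
- status.state(): the state, without advancing time (a new reading comes with each control period).
- optics.snapshot(name): name is "side" or "top"; returns the picture (400x640x3 uint8, red, green, blue); there is no depth.
- optics.get_calibration(name): a dict with "K" (3x3 intrinsics, pixels), "distortion" ([k1, k2, p1, p2, k3] as OpenCV has them; the pictures are not rectified), "rvec" (rotation vector, rad) and "tvec" (3), from world to camera coordinates, as OpenCV has them. Camera axes: x right, y down, z forward; pixel columns grow to the right and rows downward; lengths in m; the calibration is good to about 2 mm. A picture is of the moment at which its call begins. get_calibration takes no time and is no camera call.
- workorder.hand_in(): hands the job in; it is judged then, once.
The state is a dict: "t": time; "joint_positions": joint angles; "qd": joint speeds; "effort": joint torques, N m; "position": TCP position; "eef_rot": TCP orientation; "contact_force": force on the tool from outside, world axes, zero at the start; "moment": the same for the moment, N m; "width": opening from 0.0 (shut) to 1.0 (fully open); "grip_force": force on a finger pad.
Only numpy, scipy, OpenCV 4.12 (cv2) and the standard library are available. Lean on these libraries where they do the work, as an engineer would, in place of code of your own. Each camera call takes 0.05 s, during which the arm holds its last target. There are 200 camera calls.

TASK

Get the jump-ring winder ready to run. First, with the drive lever still parked in the near leg of its gate, lock the mandrel: lift the spring collar, turn it clockwise from the wide gap to the narrow gap of its crown ring and let it drop fully down there; then take the drive lever through the zigzag gate all the way home into the far notch on the same side as its parking leg (not the dead-end notch beside it). Let go of everything and leave the other things on the bench where they are.

Things in the scene. Friction and masses are not known exactly. Their poses are not given: they have to be found in the camera images.
- winder: Jump-ring winder, a grey bench machine fixed to the table: housing 160 (x) x 290 (y) x 110 mm high, motor on its far side. Collar on its right (-y) half, lever on its left (+y) half. Origin: centre of the underside; +x points away from the robot at yaw 0, +y left, z up. Other offsets are in this frame; it stands at different places and yaws.
- gate_center (a point): Centre of the lever's gate, an aluminium plate 110 (x) x 76 (y) x 6 mm, mid-plane at winder (0, 75, 113) mm. Slots are 16 mm wide. Slot centre lines from this point, (x, y) mm: parking leg (-33,16)-(-12,16); cross slot to (-12,-16); right lane to (12,-16), going on to a dead end (33,-16); second cross slot (12,-16)-(12,16); final leg to (33,16), the far notch.
- lever_pivot (a point): The lever's pivot, inside the housing at winder (0, 75, 25) mm, 88 mm below gate_center. With f = lever_fore and s = lever_side, the 12 mm stem crosses the gate's mid-plane at x = 88 tan f / cos s, y = 88 tan s mm from gate_center.
- lever_knob (a point): Centre of the lever's black ball knob, 36 mm in diameter, on a 12 mm steel stem, 165 mm from the pivot. It lies at pivot + 165 mm x (sin f, cos f sin s, cos f cos s) in the winder's frame, f = lever_fore, s = lever_side. It can be pinched from above and turns a little in the fingers as the lever tilts.
- lever_fore (a joint): Fore-aft tilt of the drive lever, rad: negative towards the winder's -x (near) side, 0 upright, positive to +x. About -0.36 at the near end of the parking leg, +0.36 at the end of the far notch. It starts somewhere in the parking leg, -0.36 to -0.25. Stays where it is left (friction of about 0.7 N at the knob).
- lever_side (a joint): Sideways tilt of the drive lever, rad, positive to the winder's +y (left): about +0.18 in the parking leg and the final leg, -0.18 in the right lane. Same friction.
- collar_base (a point): Point on the mandrel's vertical axis at the floor of the crown ring, at winder (0, -75, 120) mm. The collar, a dark knurled steel cylinder 38 mm in diameter and 50 mm high, has its underside here when down: grip it 36 mm above this point. The 10 mm mandrel rod stands up through it, its top 72 mm above this point. A lug 7 mm wide, 8 mm high at its foot reaches 44 mm from the axis.
- collar_lift (a joint): Height of the collar above its down position, m: 0 down, most 0.018. A spring pushes it down (5 N when down, 9 N at 0.016). The lug clears the crown ring (10 mm high, round the collar's foot to 38 mm from the axis, with one wide and one narrow gap for the lug) above 0.010.
- collar_turn (a joint): Turn of the collar, rad, growing clockwise seen from above; at 0 the lug points to the winder's +x, at pi/2 to -y. Down, the lug sits in the wide gap (-0.05 to 0.37; it starts at 0 to 0.32, unlocked) or in the narrow gap (1.11 to 1.25, middle 1.18, locked). A stop ends the turn at 1.25. Light friction, 0.03 N m.
- jar: Bystander: clear jar with an aluminium cap, 60 mm in diameter, 85 mm high; origin at the centre of its underside. Leave alone.
- bead_box: Bystander: clear bead tray with four compartments, 90 x 160 x 32 mm; origin at the centre of its underside. Leave alone.
- pliers: Bystander: small pliers lying flat, 160 mm long, 54 mm wide; origin on the bench about mid-length. Leave alone.

How it is judged:
By the outcome, as a careful person would: the job done as asked, in the order asked, and still so for the second after the job is handed in, with the robot touching nothing.
It also fails if it takes over 59 s, if anything falls off the work surface, if the arm or the gripper's body presses on something with over 40 N, if the wrist force passes 120 N, or if a joint passes its speed limit or range.

## Working session

There is one attempt and no reset: what is moved stays moved. The work goes in short steps, Python scripts to look and compute and a tool call to move; the robot and the scene stay as the last step left them, time stands still between calls to the robot, and variables do not carry over. Pictures are saved under pics/ and viewed, at most 10 in all, crops included, and the job is handed in when it is done.

Besides the shell and the picture viewer there is one more tool, called after "Call:" as name(argument=value, ...), one argument or row to a line, values as JSON. apply_moves: Moves the arm, as the interface text tells. Its arguments: {"type":"object","properties":{"steps":{"type":"array","items":{"type":"object","properties":{"translation":{"type":"array","items":{"type":"number"}},"delta_rot":{"type":"array","items":{"type":"number"}},"claw":{"type":"number"}}}},"grip_force":{"type":"number"}},"required":["steps"]}

```bash
mkdir -p pics; python3 - <<'E'
from plant import status, optics
import cv2,numpy as np
for n in("side","top"):
    im=optics.snapshot(n); cv2.imwrite(f"pics/{n}0.png",im[:,:,::-1]); c=optics.get_calibration(n)
    R=cv2.Rodrigues(np.array(c["rvec"],float))[0]; print(n,(-R.T@np.array(c["tvec"]).ravel()).round(3),R.round(2).tolist(),np.array(c["K"]).round(1).tolist(),c["distortion"])
s=status.state();print(s)
E
```

```text
side [-0.03  -0.753  0.883] [[0.8, -0.6, -0.01], [-0.39, -0.51, -0.77], [0.46, 0.62, -0.64]] [[375.8, 0.0, 317.0], [0.0, 375.8, 203.3], [0.0, 0.0, 1.0]] [0.0149139 0.        0.        0.        0.       ]
top [ 0.388 -0.009  1.435] [[-0.02, -1.0, -0.01], [-1.0, 0.02, -0.1], [0.1, 0.01, -1.0]] [[400.0, 0.0, 322.5], [0.0, 400.0, 201.6], [0.0, 0.0, 1.0]] [-0.08878702  0.          0.          0.          0.        ]
{'t': 0.1, 'joint_positions': array([-77.83698474,  23.9444509 ,  -0.58914302,  92.48135942,
         0.26768283,  63.63905424,  -3.03826078]), 'qd': array([ 0.08580378, -0.1564332 , -0.01241244, -0.03189727,  0.11124342,
       -0.09715992, -0.03959282]), 'effort': array([ 2.09816084e-03, -8.65814352e+01,  6.80364277e-01, -4.35642314e+01,
        1.91792229e-02,  4.85444034e-03, -7.23715829e-06]), 'position': array([0.15684533, 0.60463583, 0.19473002]), 'eef_rot': array([[-9.67956364e-01,  2.51118366e-01, -2.10516281e-04],
       [ 2.51118445e-01,  9.67955755e-01, -1.08803769e-03],
       [-6.94558026e-05, -1.10603753e-03, -9.99999386e-01]]), 'contact_force': array([-0.13370624, -0.14013258,  0.43085642]), 'moment': array([0.02356168, 0.00053508, 0.02486049]), 'grip_force': 0.0, 'width': 1.0062873299502892}
```

View pics/top0.png

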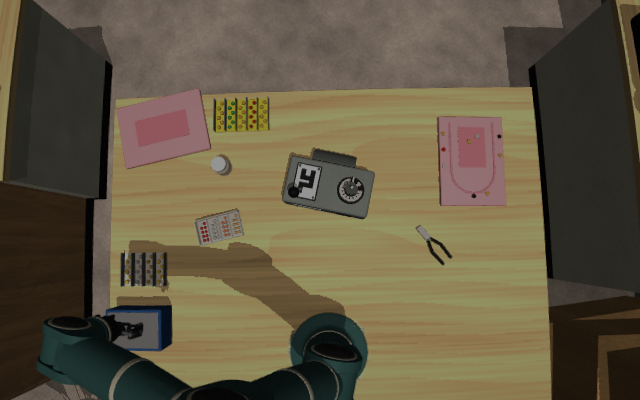

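View pics/side0.png

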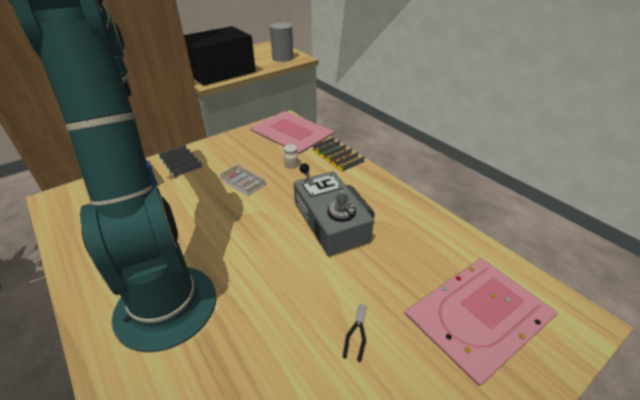

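The winder is in the middle of both views (top around (328,187), side around (335,212)), with the knob on the left and the collar on the right. I'll enlarge both.

```bash
python3 - <<'E'
import cv2
a=cv2.imread("pics/top0.png")[140:225,275:385]; cv2.imwrite("pics/topc.png",cv2.resize(a,None,fx=7,fy=7,interpolation=cv2.INTER_CUBIC))
a=cv2.imread("pics/side0.png")[155:260,280:390]; cv2.imwrite("pics/sidec.png",cv2.resize(a,None,fx=5.5,fy=5.5,interpolation=cv2.INTER_CUBIC))
E
```

```text
(no output)
```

View pics/topc.png

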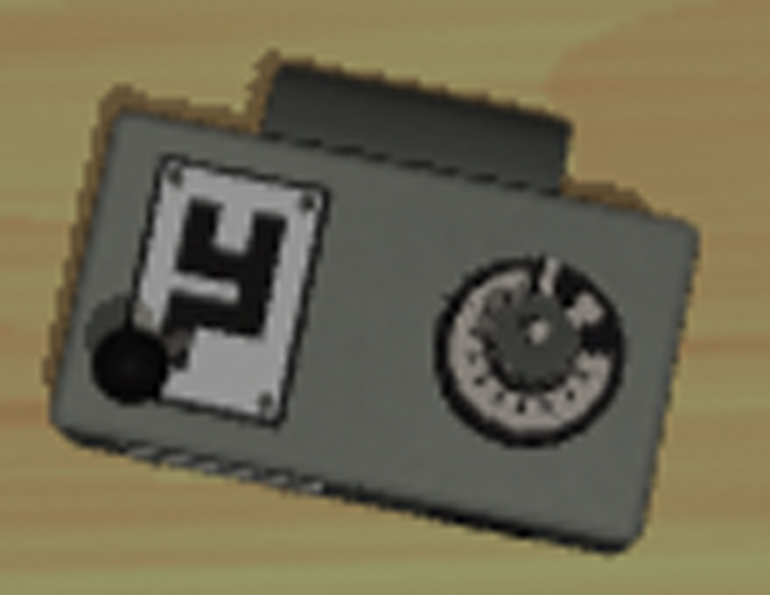

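View pics/sidec.png

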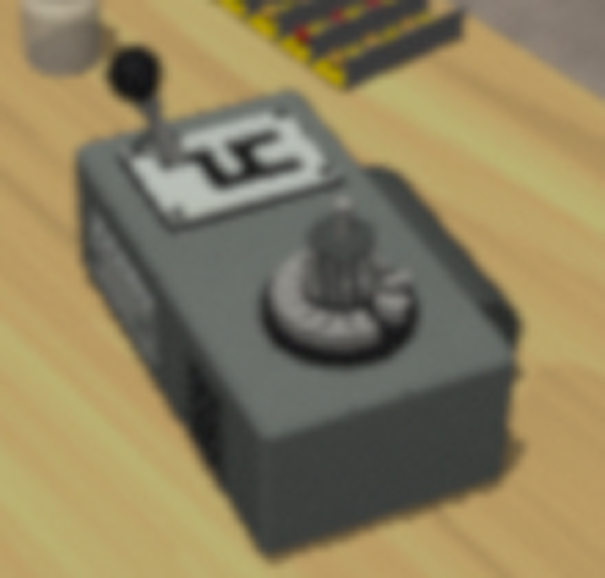

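Top crop: plate corners (165,157), (328,188), (277,427); ring centre (530,351), mandrel top (540,328), knob (129,367), lug about (547,272). Side crop: knob (133,73), mandrel top (343,203), plus plate and housing corners. I'll fit the pose to these.

```bash
cat > fit.py <<'E'
import cv2,numpy as np
from plant import optics
def proj(n,P):
    c=optics.get_calibration(n)
    return cv2.projectPoints(np.array(P,float).reshape(-1,3),np.array(c["rvec"],float),np.array(c["tvec"],float),np.array(c["K"],float),np.array(c["distortion"],float))[0].reshape(-1,2)
def W(p,x,y,yaw):
    c,s=np.cos(yaw),np.sin(yaw); p=np.atleast_2d(p)/1000.
    return np.c_[x+c*p[:,0]-s*p[:,1],y+s*p[:,0]+c*p[:,1],p[:,2]]
def knob(f,s): return [165*np.sin(f),75+165*np.cos(f)*np.sin(s),25+165*np.cos(f)*np.cos(s)]
E
python3 - <<'E'
from fit import *
from scipy.optimize import least_squares
T=[([55,113,116],165,157),([55,37,116],328,188),([-55,37,116],277,427),([0,-75,113],530,351),([0,-75,192],540,328),([80,145,108],107,107),([80,-145,108],700,218),([-80,-145,108],637,553)]
S=[([55,37,116],348,180),([-55,37,116],180,225),([-55,113,116],126,147),([55,113,116],288,107),([0,-75,192],343,200),([-80,-145,110],265,440),([80,-145,110],517,353),([-80,-145,0],272,560)]
t=(np.array([a[1:] for a in T])+.5)/7-.5+[275,140]; s=(np.array([a[1:] for a in S])+.5)/5.5-.5+[280,155]
kt=(np.array([129,367])+.5)/7-.5+[275,140]; ks=(np.array([133,73])+.5)/5.5-.5+[280,155]
def r(v):
    k=W(knob(*v[3:5]),*v[:3])
    return np.r_[(proj("top",W([a[0] for a in T],*v[:3]))-t).ravel(),(proj("side",W([a[0] for a in S],*v[:3]))-s).ravel(),3*(proj("top",k)-kt).ravel(),3*(proj("side",k)-ks).ravel()]
f=least_squares(r,[.4,0,-.17,-.3,.18],loss="soft_l1"); v=f.x
print(v.round(4)); print(r(v).reshape(-1,2).round(1).tolist())
print("knob",W(knob(*v[3:5]),*v[:3]),"collar",W([0,-75,120],*v[:3]))
for th in np.arange(-.1,1.3,.1):
    q=proj("top",W([40*np.cos(th),-75-40*np.sin(th),128],*v[:3]))[0]; print(th.round(1),((q-[275,140]+.5)*7-.5).round(0),end=' ')
E
```

```text
[ 0.572  -0.0135 -0.226  -0.3166  0.1785]
[[0.2, 0.2], [-0.9, 0.2], [-0.3, -1.9], [-0.1, -0.4], [-0.2, -0.3], [0.9, -1.2], [0.6, -0.2], [0.5, -1.4], [-2.1, -0.6], [-1.6, -0.4], [-0.5, 1.1], [-0.9, 0.7], [-0.0, 0.7], [-0.5, -0.5], [1.1, 0.3], [-2.1, 3.0], [0.1, -2.0], [-0.7, 1.7]]
knob [[0.54495323 0.09819006 0.17931016]] collar [[ 0.55515799 -0.08663842  0.12      ]]
-0.1 [539. 260.] 0.0 [547. 262.] 0.1 [556. 264.] 0.2 [564. 267.] 0.3 [571. 270.] 0.4 [579. 275.] 0.5 [585. 280.] 0.6 [592. 286.] 0.7 [597. 292.] 0.8 [602. 299.] 0.9 [607. 306.] 1.0 [610. 314.] 1.1 [613. 322.] 1.2 [615. 330.]
```

Call:
apply_moves(
  steps=[
    {"translation": [-30,-30,-30],"delta_rot": [0,0,0],"claw": 1},
    {"translation": [-38,-38,-20],"delta_rot": [0,0,0],"claw": 1},
    {"translation": [-38,-38,-15],"delta_rot": [0,0,0],"claw": 1},
    {"translation": [-38,-38,0],"delta_rot": [0,0,0],"claw": 1},
    {"translation": [-38,-38,0],"delta_rot": [0,0,0],"claw": 1},
  ],
)

```text
t: 0.72
position: [0.288, 0.3814, 0.2603]
eef_rot: [[-0.968, 0.251, -0.0], [0.251, 0.968, 0.0], [0.0, 0.0, -1.0]]
contact_force: [0.5, 0.5, 0.7]
width: 0.998
grip_force: 0.0
```

Call:
apply_moves(
  steps=[
    {"translation": [-38,-38,0],"delta_rot": [0,0,0],"claw": 1},
    {"translation": [-38,-38,0],"delta_rot": [0,0,0],"claw": 1},
    {"translation": [-38,-38,0],"delta_rot": [0,0,0],"claw": 1},
    {"translation": [-38,-38,0],"delta_rot": [0,0,0],"claw": 1},
    {"translation": [-38,-38,0],"delta_rot": [0,0,0],"claw": 1},
  ],
)

```text
t: 1.35
position: [0.4241, 0.1498, 0.2603]
eef_rot: [[-0.968, 0.251, 0.0], [0.251, 0.968, 0.0], [-0.0, 0.0, -1.0]]
contact_force: [1.2, 1.4, 0.4]
width: 0.997
grip_force: 0.0
```

Call:
apply_moves(
  steps=[
    {"translation": [-38,-38,0],"delta_rot": [0,0,0],"claw": 1},
    {"translation": [-38,-38,0],"delta_rot": [0,0,0],"claw": 1},
    {"translation": [-38,-38,0],"delta_rot": [0,0,0],"claw": 1},
    {"translation": [-38,-38,0],"delta_rot": [0,0,0],"claw": 1},
    {"translation": [0,0,0],"delta_rot": [0,0,0.15],"claw": 1},
  ],
)

```text
t: 1.98
position: [0.5332, -0.0378, 0.2599]
eef_rot: [[-0.917, 0.399, -0.0], [0.399, 0.917, -0.002], [-0.0, -0.002, -1.0]]
contact_force: [-0.1, 0.7, -0.1]
width: 1.001
grip_force: 0.0
```

Call:
apply_moves(
  steps=[
    {"translation": [0,0,0],"delta_rot": [0,0,0.15],"claw": 1},
    {"translation": [0,0,0],"delta_rot": [0,0,0.15],"claw": 1},
    {"translation": [0,0,0],"delta_rot": [0,0,0.15],"claw": 1},
    {"translation": [0,0,0],"delta_rot": [0,0,0.15],"claw": 1},
    {"translation": [0,0,0],"delta_rot": [0,0,0.15],"claw": 1},
  ],
)

```text
t: 2.6
position: [0.5324, -0.0338, 0.2601]
eef_rot: [[-0.401, 0.916, -0.0], [0.916, 0.401, -0.0], [0.0, -0.0, -1.0]]
contact_force: [0.1, -0.3, -0.1]
width: 1.002
grip_force: 0.0
```

Call:
apply_moves(
  steps=[
    {"translation": [-30,-0.5,0],"delta_rot": [0,0,0],"claw": 1},
    {"translation": [-27.5,0,0],"delta_rot": [0,0,0],"claw": 1},
    {"translation": [0,0,40],"delta_rot": [0,0,0],"claw": 1},
    {"translation": [0,0,10],"delta_rot": [0,0,0],"claw": 1},
    {"translation": [0,0,0],"delta_rot": [0,0,0],"claw": 1},
  ],
)

```text
t: 3.22
position: [0.5552, -0.0863, 0.2104]
eef_rot: [[-0.405, 0.914, -0.001], [0.914, 0.405, -0.0], [0.0, -0.001, -1.0]]
contact_force: [-0.0, 0.5, 0.2]
width: 1.0
grip_force: 0.0
```

```bash
python3 - <<'E'
from plant import status, optics
import cv2,numpy as np
ims=[]
for n,(r,c) in (("side",(150,280)),("top",(140,280))):
    im=optics.snapshot(n)[:,:,::-1]; cv2.imwrite(f"pics/{n}1.png",im)
    ims.append(cv2.resize(im[r:r+100,c:c+110],None,fx=3.6,fy=5,interpolation=cv2.INTER_CUBIC))
cv2.imwrite("pics/hov.png",np.hstack(ims))
print(status.state()["joint_positions"].round(1),status.state()["position"])
E
```

```text
[-26.8  20.1  40.8 101.6 -14.6  63.6  42.8] [ 0.55586846 -0.08639043  0.21144834]
```

View pics/hov.png

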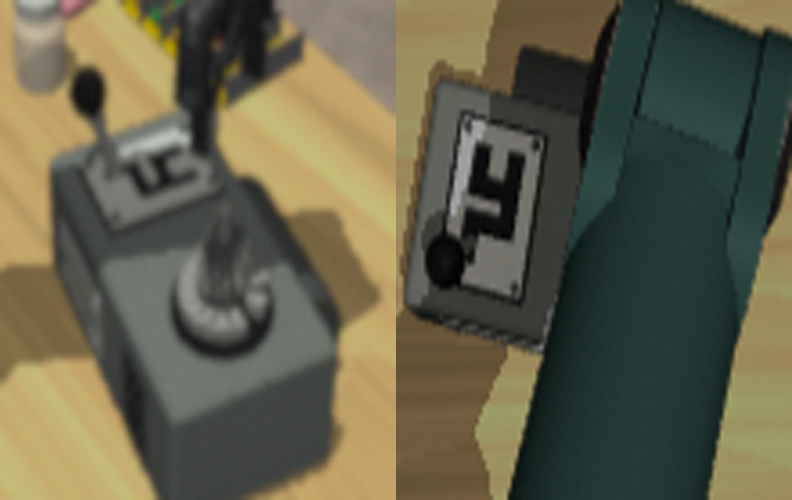

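```bash
python3 - <<'E'
from fit import *
from plant import status
s=status.state();p=s["position"];R=s["eef_rot"]
for o in ([0,0,0],[0,.045,-.013],[0,-.045,-.013],[0,0,.018]):
    q=proj("side",p+R@np.array(o))[0]; print(o,((q-[280,150])*[3.6,5]).round(0))
E
```

```text
[0, 0, 0] [224. 182.]
[0, 0.045, -0.013] [249. 125.]
[0, -0.045, -0.013] [200. 206.]
[0, 0, 0.018] [224. 206.]
```

```bash
python3 - <<'E'
import cv2
a=cv2.imread("pics/side1.png")[100:215,290:390]; cv2.imwrite("pics/s1c.png",cv2.resize(a,None,fx=5,fy=5,interpolation=cv2.INTER_CUBIC))
E
```

```text
(no output)
```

View pics/s1c.png

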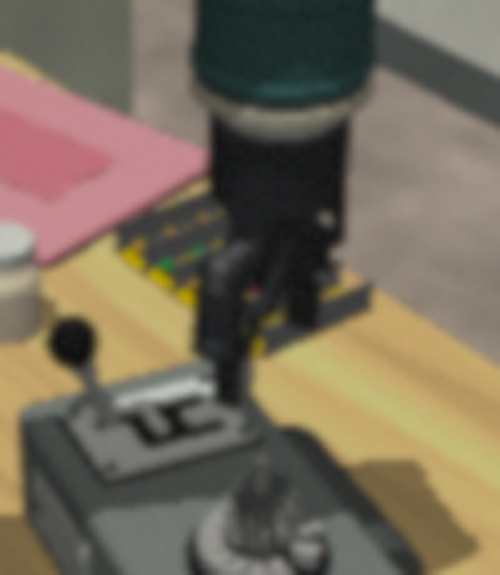

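```bash
python3 - <<'E'
from fit import *
from plant import status
s=status.state();p=s["position"];R=s["eef_rot"]
print("body side",proj("side",p+R@np.array([0,0,-.073])),"tcp",proj("side",p),"axis -.15",proj("side",p+R@np.array([0,0,-.15])))
R0=np.array([[-.968,.251,0],[.251,.968,0],[0,0,-1]]);p0=np.array([.1568,.6046,.1947])
for o in ([0,0,0],[0,.045,-.013],[0,-.045,-.013],[0,0,-.073]): print("top0",o,proj("top",p0+R0@np.array(o)))
import cv2
a=cv2.imread("pics/top0.png")[300:360,80:180]; cv2.imwrite("pics/t0c.png",cv2.resize(a,None,fx=7,fy=7,interpolation=cv2.INTER_CUBIC))
E
```

```text
body side [[343.21737901 165.79783201]] tcp [[342.30573054 186.37261895]] axis -.15 [[344.27338792 142.0267084 ]]
top0 [0, 0, 0] [[134.25019582 317.84232343]]
top0 [0, 0.045, -0.013] [[119.02989731 314.87241645]]
top0 [0, -0.045, -0.013] [[145.69752611 322.35954781]]
top0 [0, 0, -0.073] [[122.693316   322.38890256]]
```

View pics/t0c.png

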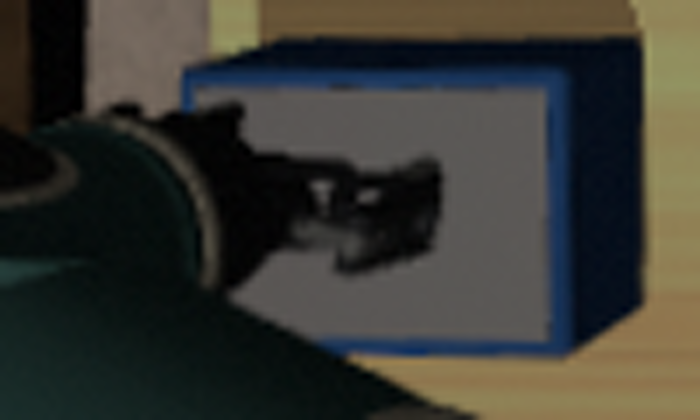

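The tips in the hover view ((336,180) and (351,164)) sit about 11 px higher than projected. I'll check the calibration against the robot base.

```bash
python3 - <<'E'
from fit import *
from plant import optics
for z in (0,.02,.1): print(z,"side",proj("side",[0,0,z])[0].round(1),"top",proj("top",[0,0,z])[0].round(1))
th=np.linspace(0,2*np.pi,9)[:-1]
print(proj("side",np.c_[.125*np.cos(th),.125*np.sin(th),0*th]).round(0).tolist())
print({n:{k:np.array(v).round(4).tolist() for k,v in optics.get_calibration(n).items()} for n in("top","side")})
from plant import status
s=status.state();p=s["position"];R=s["eef_rot"];ims=[]
im=cv2.imread("pics/side0.png").copy()
for a in (.1,.125): 
  for q in proj("side",np.c_[a*np.cos(np.linspace(0,6.28,40)),a*np.sin(np.linspace(0,6.28,40)),np.zeros(40)]): cv2.circle(im,tuple(int(v) for v in q.round()),1,(0,0,255),-1)
im2=cv2.imread("pics/side1.png").copy()
for o in ([0,0,0],[0,.045,-.013],[0,-.045,-.013],[0,0,-.073]):
  cv2.circle(im2,tuple(int(v) for v in proj("side",p+R@np.array(o))[0].round()),1,(0,0,255),-1)
A=im[150:390,60:360]
B=im2[60:220,240:440]
cv2.imwrite("pics/chk.png",np.hstack([cv2.resize(A,(400,320)),cv2.resize(B,(400,320))]))
E
```

```text
0 side [165.1 305.8] top [328.2 350.6]
0.02 side [163.2 301.5] top [328.2 352.2]
0.1 side [155. 283.] top [328.2 358.9]
[[207.0, 284.0], [184.0, 271.0], [150.0, 277.0], [123.0, 301.0], [118.0, 331.0], [143.0, 348.0], [182.0, 339.0], [208.0, 311.0]]
{'top': {'K': [[399.9935, 0.0, 322.5249], [0.0, 399.9935, 201.6187], [0.0, 0.0, 1.0]], 'distortion': [-0.0888, 0.0, 0.0, 0.0, 0.0], 'rvec': [2.1394, -2.1918, 0.0907], 'tvec': [0.02, 0.5245, 1.3904]}, 'side': {'K': [[375.8073, 0.0, 316.9891], [0.0, 375.8073, 203.32], [0.0, 0.0, 1.0]], 'distortion': [0.0149, 0.0, 0.0, 0.0, 0.0], 'rvec': [2.1685, -0.7254, 0.3308], 'tvec': [-0.4206, 0.2839, 1.0445]}}
```

View pics/chk.png

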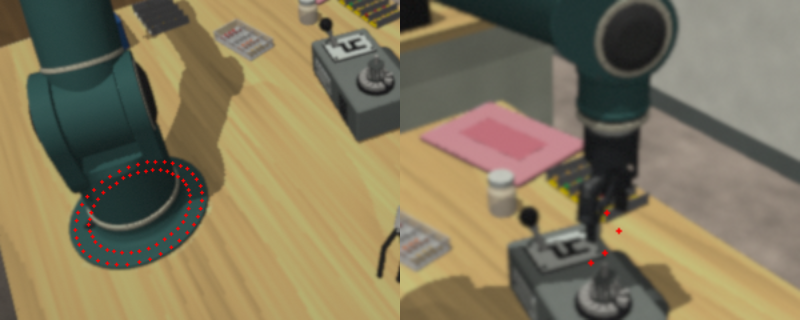

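```bash
python3 - <<'E'
from fit import *
from plant import status,optics
im=optics.snapshot("side")[:,:,::-1]; cv2.imwrite("pics/side2.png",im)
a=cv2.imread("pics/side1.png"); d=cv2.absdiff(a,im.copy()).max(2)>40
ys,xs=np.nonzero(d); print(d.sum(), (xs.min(),xs.max(),ys.min(),ys.max()) if d.any() else None)
# dark column map of gripper near col 330-360
g=cv2.cvtColor(im.copy(),cv2.COLOR_BGR2GRAY)
for r in range(140,204,3): print(r,''.join('#' if v<45 else '.' for v in g[r,322:368]))
print(status.state()["position"],status.state()["t"])
E
```

```text
0 None
140 ............########################..........
143 ..............#################....#..........
146 ..............######################..........
149 ...................###############............
152 ................##################............
155 .........#....##################..............
158 ........###.#####....###########..............
161 ........###############...######..............
164 ........############......######..............
167 ........##########............................
170 ..........########............................
173 ............####..............................
176 ............####..............................
179 ............####..............................
182 .##...........................................
185 ...##.........................................
188 ..............................................
191 ..............................................
194 ..............................................
197 ..............................................
200 ..............................................
203 ..............................................
[ 0.55593564 -0.08642479  0.211511  ] 3.375
```

Call:
apply_moves(
  steps=[
    {"translation": [0,0,0],"delta_rot": [0,0,0],"claw": 0},
    {"translation": [0,0,0],"delta_rot": [0,0,0],"claw": 0},
    {"translation": [0,0,0],"delta_rot": [0,0,0],"claw": 0},
    {"translation": [0,0,0],"delta_rot": [0,0,0],"claw": 0},
    {"translation": [0,0,0],"delta_rot": [0,0,0],"claw": 0},
  ],
)

```text
t: 4.0
position: [0.5554, -0.0866, 0.2103]
eef_rot: [[-0.405, 0.914, -0.0], [0.914, 0.405, -0.0], [-0.0, -0.0, -1.0]]
contact_force: [-0.3, 0.2, -0.8]
width: -0.001
grip_force: 0.0
```

```bash
python3 - <<'E'
from fit import *
from plant import status,optics
im=optics.snapshot("side")[:,:,::-1].copy(); cv2.imwrite("pics/side3.png",im)
g=cv2.cvtColor(im,cv2.COLOR_BGR2GRAY)
for r in range(140,204,2): print(r,''.join('#' if v<45 else '+' if v<80 else '.' for v in g[r,322:368]))
s=status.state();p=s["position"];R=s["eef_rot"];print(p,s["width"],proj("side",p))
E
```

```text
140 ......+++++########################+..........
142 ++++++++++++++#####################+..........
144 ++++++++.+++++####################+...........
146 ....++++++++++###################+............
148 +++++++++++.++##++###############+............
150 +++++....++++++++++#############+.............
152 .....++++++++++..+#############+..............
154 ..++++++++.......+##############+++...........
156 ...++......+....+##############++++...........
158 ........+++++..++++###########+........++.....
160 .........++++++++++########++.....+++++++.....
162 ..........+################++++++++++++.......
164 ...........++##############++++++++...........
166 .............++##########+++++................
168 .................+######++....................
170 ..................+####++.....................
172 ..................+####++.....................
174 ..................+###+++.....................
176 ...................+++++......................
178 ..............................................
180 ...+++++........++............................
182 +##+.............+++..........................
184 .+##++....++.....++++.........................
186 .+####++++.......++++++++++++.................
188 ++...............+++++++++++++++..............
190 ..........+++++++++++++++++++++++.............
192 ..+++++++++++++++++...+++++++++++++...........
194 ++++++++++++++++++++++++++++++++++++++........
196 +++++++++++++++++++++++++++++++++++++++.......
198 ++++++++++++...++++..++++++++++++++++++++.....
200 ...............++++++++++..++++++++++++++++...
202 ................++++++++....+++++....++++++++.
[ 0.55537401 -0.08661516  0.21032319] -0.0008768468014372366 [[342.21180537 186.77444165]]
```

Call:
apply_moves(
  steps=[
    {"translation": [0,0,10],"delta_rot": [0,0,0],"claw": 0},
    {"translation": [0,0,3],"delta_rot": [0,0,0],"claw": 0},
    {"translation": [0,0,2],"delta_rot": [0,0,0],"claw": 0},
    {"translation": [0,0,1],"delta_rot": [0,0,0],"claw": 0},
    {"translation": [0,0,0],"delta_rot": [0,0,0],"claw": 0},
  ],
)

```text
t: 4.68
position: [0.5554, -0.0866, 0.1944]
eef_rot: [[-0.405, 0.914, 0.0], [0.914, 0.405, -0.0], [-0.0, 0.0, -1.0]]
contact_force: [-0.3, 0.7, 0.5]
width: -0.001
grip_force: 0.0
```

Call:
apply_moves(
  steps=[
    {"translation": [0,0,1],"delta_rot": [0,0,0],"claw": 0},
    {"translation": [0,0,1],"delta_rot": [0,0,0],"claw": 0},
    {"translation": [0,0,1],"delta_rot": [0,0,0],"claw": 0},
  ],
)

```text
t: 5.05
position: [0.5554, -0.0866, 0.1913]
eef_rot: [[-0.405, 0.914, 0.0], [0.914, 0.405, -0.0], [-0.0, -0.0, -1.0]]
contact_force: [-0.7, -0.6, 0.3]
width: 0.003
grip_force: 0.0
```

Call:
apply_moves(
  steps=[
    {"translation": [0,0,1],"delta_rot": [0,0,0],"claw": 0},
    {"translation": [0,0,1],"delta_rot": [0,0,0],"claw": 0},
    {"translation": [0,0,1],"delta_rot": [0,0,0],"claw": 0},
    {"translation": [0,0,1],"delta_rot": [0,0,0],"claw": 0},
  ],
)

```text
t: 5.55
position: [0.5554, -0.0866, 0.1872]
eef_rot: [[-0.405, 0.914, -0.0], [0.914, 0.405, -0.0], [-0.0, -0.0, -1.0]]
contact_force: [-0.1, 0.8, -0.4]
width: 0.004
grip_force: 0.0
```

```bash
python3 - <<'E'
from fit import *
from plant import status,optics
im=optics.snapshot("side")[:,:,::-1].copy(); cv2.imwrite("pics/side4.png",im)
s=status.state();p=s["position"];print(p,s["contact_force"],proj("side",p))
q=cv2.resize(im[120:220,290:400],None,fx=6,fy=6,interpolation=cv2.INTER_CUBIC);cv2.imwrite("pics/s4c.png",q)
g=cv2.cvtColor(im,cv2.COLOR_BGR2GRAY)
for r in range(170,204,1): print(r,''.join('#' if v<45 else '+' if v<80 else '.' for v in g[r,322:368]))
E
```

```text
[ 0.55533111 -0.08657875  0.18712348] [-1.09110905 -0.26282321 -0.06881275] [[341.91399273 192.94943255]]
170 ...........+##############+...................
171 ...........++############+....................
172 ............+############+....................
173 .............+##########+.....................
174 ..............++++######+.....................
175 .................+#####++.....................
176 ..................+###+++.....................
177 ..................####+++.....................
178 .................+####+++.....................
179 ................++####+++.....................
180 ....++++........++####+++.....................
181 +++++...........++####++......................
182 +##+.............+####++......................
183 ++##+............++++++.......................
184 .+##++....++.....++++++.......................
185 ..###+++++++.....++++++.......................
186 .+####++++.......+.++++++++++.................
187 ++++++............+++++++++++++...............
188 ++...............+++++++++++++++..............
189 .............+++++++++++++++++++..............
190 ..........+++++++++++++++++++++++.............
191 .......++++++++++++...++++++++++++............
192 ..+++++++++++++++++...+++++++++++++...........
193 ++++++++++++++++++++++++++++++++++++..........
194 +++++++++++++++++++++++++++++++++++++.........
195 +++++++++++++++++++++++++++++++++++++++.......
196 +++++++++++++++++++++++++++++++++++++++.......
197 ++++++++++++++++++++++++++++++++++++++++......
198 +++++++++++++++++++++++++++++++++++++++++.....
199 +++++++........+++++++++++++++++++++++++++....
200 ................+++++++++..++++++++++++++++...
201 ................+++++++++..+++++++++++++++++..
202 ................++++++++....+++++++++++++++++.
203 ................+++++++...++.+..+++...+++++++.
```

View pics/s4c.png

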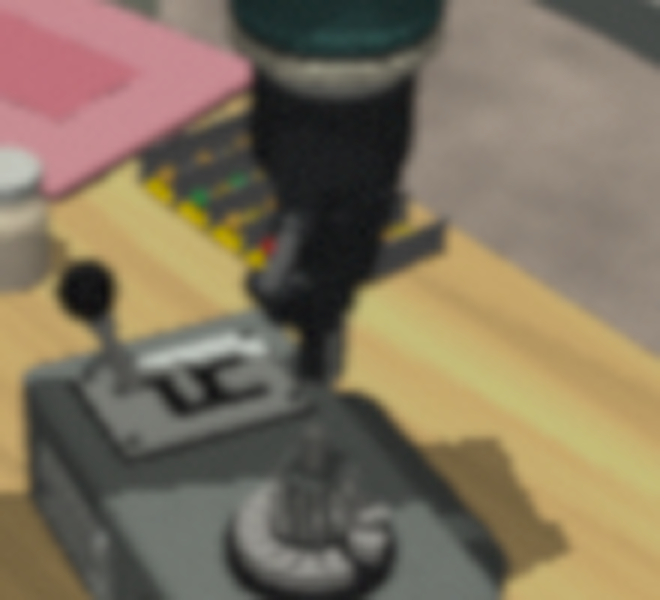

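The shut tips are at about (343,184) and the mandrel top is at (342,192), with no contact yet. So the tips really are about 30 mm higher than the TCP reading suggests. I'll keep probing downward gently.

Call:
apply_moves(
  steps=[
    {"translation": [0,0,4],"delta_rot": [0,0,0],"claw": 0},
    {"translation": [0,0,4],"delta_rot": [0,0,0],"claw": 0},
    {"translation": [0,0,4],"delta_rot": [0,0,0],"claw": 0},
    {"translation": [0,0,3],"delta_rot": [0,0,0],"claw": 0},
    {"translation": [0,0,0],"delta_rot": [0,0,0],"claw": 0},
  ],
)

```text
t: 6.22
position: [0.5553, -0.0866, 0.1721]
eef_rot: [[-0.405, 0.914, -0.0], [0.914, 0.405, -0.0], [0.0, -0.0, -1.0]]
contact_force: [0.9, -0.9, -0.1]
width: -0.003
grip_force: 0.0
```

```bash
python3 - <<'E'
from fit import *
from plant import status,optics
im=optics.snapshot("side")[:,:,::-1].copy(); cv2.imwrite("pics/side5.png",im)
s=status.state();p=s["position"];print(p,s["contact_force"],proj("side",p))
g=cv2.cvtColor(im,cv2.COLOR_BGR2GRAY)
for r in range(174,204,1): print(r,' '.join('%3d'%v for v in g[r,332:354]))
E
```

```text
[ 0.55537649 -0.08662127  0.17228437] [-0.04370266  0.06717692 -0.17892507] [[341.76023787 196.81593756]]
174  47  41  40  39  34  32  29  28  25  25  25  28  22  25  24  32  76 134 169 178 181 181
175  79  63  41  33  30  27  24  21  24  24  26  25  26  24  28  47  90 138 165 173 177 179
176 134 110  69  35  24  20  24  22  21  22  20  23  23  27  43  77 118 152 167 172 173 176
177 179 155 106  56  31  27  22  20  21  23  21  23  27  31  58 104 145 163 170 170 170 171
178 185 168 128  80  52  42  32  25  21  23  21  25  28  36  66 115 154 171 172 171 170 170
179 157 140 118  95  77  64  49  36  25  23  25  27  41  48  73 119 155 171 173 172 172 170
180 129 125 118 108  92  79  63  48  30  23  24  31  49  62  78 120 157 172 174 174 173 172
181 123 122 122 118 108  92  71  50  32  23  24  33  55  67  81 121 158 174 175 175 174 173
182 118 117 119 121 117 104  79  50  30  28  27  37  57  67  80 120 159 175 177 175 174 174
183 102 101 107 117 121 113  89  53  29  25  26  37  57  67  81 122 157 172 174 176 176 174
184  74  72  89 108 119 114  88  55  32  25  25  36  58  67  77 114 142 15
[... 1065 characters left out ...]
  63  69  73  66  54  50  52  58  66  70  71  70  70  67
197  72  72  72  75  76  72  64  57  58  67  69  61  53  51  53  61  70  73  69  70  69  69
198  74  73  74  79  77  66  56  53  53  59  61  56  52  53  58  67  75  77  73  69  70  70
199  80  82  86  89  79  63  58  55  53  52  53  51  52  57  64  75  80  78  72  70  69  72
200  99 106 111 110  94  75  66  61  59  55  53  53  54  61  70  84  84  77  72  71  70  70
201 120 128 130 119 102  81  64  63  66  63  60  58  59  67  75  88  90  79  73  72  70  69
202 137 143 134 114  97  81  66  68  71  64  70  66  66  78  85  86  86  81  78  73  72  72
203 148 149 135 113  97  80  69  72  72  66  72  71  70  84  88  82  79  81  79  77  81  83
```

Call:
apply_moves(
  steps=[
    {"translation": [0,0,4],"delta_rot": [0,0,0],"claw": 0},
    {"translation": [0,0,2],"delta_rot": [0,0,0],"claw": 0},
    {"translation": [0,0,1],"delta_rot": [0,0,0],"claw": 0},
    {"translation": [0,0,1],"delta_rot": [0,0,0],"claw": 0},
    {"translation": [0,0,0],"delta_rot": [0,0,0],"claw": 0},
  ],
)

```text
t: 6.9
position: [0.5554, -0.0866, 0.1643]
eef_rot: [[-0.405, 0.914, 0.0], [0.914, 0.405, -0.0], [-0.0, -0.0, -1.0]]
contact_force: [0.9, -0.0, 0.5]
width: 0.001
grip_force: 0.0
```

Call:
apply_moves(
  steps=[
    {"translation": [0,0,1],"delta_rot": [0,0,0],"claw": 0},
    {"translation": [0,0,1],"delta_rot": [0,0,0],"claw": 0},
  ],
)

```text
t: 7.15
position: [0.5554, -0.0866, 0.1623]
eef_rot: [[-0.405, 0.914, 0.0], [0.914, 0.405, -0.0], [-0.0, 0.0, -1.0]]
contact_force: [0.4, -0.3, 0.0]
width: -0.001
grip_force: 0.0
```

Call:
apply_moves(
  steps=[
    {"translation": [0,0,1],"delta_rot": [0,0,0],"claw": 0},
    {"translation": [0,0,1],"delta_rot": [0,0,0],"claw": 0},
  ],
)

```text
t: 7.4
position: [0.5554, -0.0866, 0.1602]
eef_rot: [[-0.405, 0.914, 0.0], [0.914, 0.405, -0.0], [-0.0, -0.0, -1.0]]
contact_force: [0.2, 0.4, 0.1]
width: 0.007
grip_force: 0.0
```

```bash
python3 - <<'E'
from fit import *
from plant import status,optics
im=optics.snapshot("side")[:,:,::-1].copy(); cv2.imwrite("pics/side6.png",im)
s=status.state();p=s["position"];print(p,s["contact_force"],proj("side",p))
g=cv2.cvtColor(im,cv2.COLOR_BGR2GRAY)
for r in range(182,202,1): print(r,' '.join('%3d'%v for v in g[r,334:354]))
E
```

```text
[ 0.55535325 -0.08659648  0.16016336] [-0.55286102  0.27073313 -0.19080884] [[341.60877993 199.92425127]]
182 104  92  82  76  59  35  21  25  21  28  39  49  72 120 158 174 176 176 175 174
183 105 111 113 107  85  51  25  23  20  32  53  63  78 122 157 171 174 175 175 175
184  87 109 118 113  89  55  29  24  23  36  57  68  78 113 142 153 159 168 174 175
185  86 108 118 106  81  50  30  25  26  35  57  67  67  78  89 101 119 140 157 168
186 108 118 118 109  83  52  30  24  24  37  57  64  59  53  51  58  71  89 117 147
187 119 118 116 108  89  57  31  27  27  38  57  62  59  53  51  50  49  54  76 112
188 113 105  99  90  74  50  30  28  28  39  58  63  59  57  54  50  49  49  51  74
189  89  81  72  63  56  44  34  29  27  40  58  63  61  62  62  56  50  48  48  55
190  62  60  58  63  61  57  51  46  43  47  61  66  65  68  67  63  55  50  48  47
191  63  66  68  67  70  69  69  68  65  63  68  70  70  70  69  68  61  54  49  48
192  71  71  71  71  70  71  74  79  79  74  71  71  71  71  72  71  68  60  54  48
193  71  70  72  70  71  72  71  74  75  72  69  69  70  71  71  70  71  67  58  51
194  70  71  72  73  72  70  67  70  72  70  64  64  66  68  71  71  71  68  63  56
195  70  70  72  74  72  65  63  70  73  67  57  54  57  62  68  70  71  69  67  63
196  70  71  76  75  67  59  61  70  73  65  54  50  53  60  69  70  71  71  69  68
197  71  73  75  72  62  54  59  66  70  62  53  50  53  65  74  74  71  71  69  69
198  72  77  75  64  55  51  54  59  62  58  52  52  57  67  77  78  73  70  71  70
199  79  84  77  60  50  50  50  53  51  52  51  55  64  74  80  78  72  71  70  71
200 101 102  91  68  52  50  52  50  51  50  54  60  70  83  86  77  71  70  69  69
201 128 117  99  78  58  55  55  53  53  52  58  66  74  88  92  78  73  71  69  69
```

Call:
apply_moves(
  steps=[
    {"translation": [0,0,1],"delta_rot": [0,0,0],"claw": 0},
    {"translation": [0,0,1],"delta_rot": [0,0,0],"claw": 0},
  ],
)

```text
t: 7.7
position: [0.5554, -0.0866, 0.1583]
eef_rot: [[-0.405, 0.914, 0.0], [0.914, 0.405, -0.0], [-0.0, 0.0, -1.0]]
contact_force: [0.0, 0.3, 0.4]
width: -0.001
grip_force: 0.0
```

Call:
apply_moves(
  steps=[
    {"translation": [0,0,1],"delta_rot": [0,0,0],"claw": 0},
    {"translation": [0,0,1],"delta_rot": [0,0,0],"claw": 0},
  ],
)

```text
t: 7.95
position: [0.5554, -0.0866, 0.1563]
eef_rot: [[-0.405, 0.914, -0.0], [0.914, 0.405, -0.0], [-0.0, -0.0, -1.0]]
contact_force: [0.7, -0.3, 0.7]
width: -0.0
grip_force: 0.0
```

Call:
apply_moves(
  steps=[
    {"translation": [0,0,1],"delta_rot": [0,0,0],"claw": 0},
    {"translation": [0,0,1],"delta_rot": [0,0,0],"claw": 0},
  ],
)

```text
t: 8.2
position: [0.5557, -0.0866, 0.1557]
eef_rot: [[-0.405, 0.914, 0.001], [0.914, 0.405, 0.001], [0.0, 0.001, -1.0]]
contact_force: [-14.8, 4.7, 37.9]
width: 0.002
grip_force: 18.6
```

Call:
apply_moves(
  steps=[
    {"translation": [0,0,1],"delta_rot": [0,0,0],"claw": 0},
    {"translation": [0,0,1],"delta_rot": [0,0,0],"claw": 0},
  ],
)

```text
t: 8.45
position: [0.556, -0.0866, 0.1554]
eef_rot: [[-0.405, 0.914, 0.002], [0.914, 0.405, 0.002], [0.001, 0.002, -1.0]]
contact_force: [-26.7, 6.8, 67.8]
width: 0.0
grip_force: 33.9
```

```bash
python3 - <<'E'
from fit import *
from plant import status,optics
im=optics.snapshot("side")[:,:,::-1].copy(); cv2.imwrite("pics/side7.png",im)
s=status.state();p=s["position"];print(p,s["contact_force"],proj("side",p))
g=cv2.cvtColor(im,cv2.COLOR_BGR2GRAY)
for r in range(184,204,1): print(r,' '.join('%3d'%v for v in g[r,334:354]))
E
```

```text
[ 0.55592283 -0.08660803  0.15542872] [-24.31982112   7.31486549  59.65917136] [[341.70100008 201.05740516]]
184  83 100 107  98  73  45  26  22  22  30  45  56  69 103 134 151 160 168 173 175
185  86 108 116 104  78  50  31  23  27  34  56  65  64  71  86  99 119 141 157 168
186 109 117 119 108  84  56  31  26  26  33  57  68  62  52  53  58  70  89 116 146
187 119 118 116 109  91  61  37  26  24  35  57  68  64  54  50  48  49  54  75 110
188 112 106  99  90  76  52  34  22  27  36  57  67  65  59  54  50  48  48  54  75
189  89  81  72  63  56  42  30  26  25  37  56  65  62  62  62  56  50  47  47  54
190  62  60  59  62  57  46  34  27  28  39  56  65  62  65  66  62  55  49  49  47
191  63  65  66  68  64  57  48  39  36  43  59  65  63  67  69  69  62  54  50  48
192  69  71  71  70  70  69  63  56  53  58  64  69  70  70  70  70  68  60  53  50
193  71  71  70  72  71  72  69  69  70  69  69  70  70  70  70  71  69  65  59  51
194  71  70  71  73  74  73  71  71  72  70  64  65  66  69  69  70  71  68  63  55
195  72  71  73  75  74  70  67  71  72  67  58  54  57  63  68  70  70  70  68  62
196  71  71  75  75  68  60  63  71  73  66  54  49  53  62  68  70  70  71  69  67
197  72  73  76  72  62  55  58  67  69  62  54  52  58  67  75  74  72  70  70  70
198  73  78  77  66  54  50  54  60  61  56  52  54  64  73  77  78  71  71  70  69
199  79  84  76  58  50  48  49  51  51  51  51  56  67  76  81  78  72  70  70  70
200 101 102  88  63  49  49  50  52  49  49  55  62  70  83  85  78  71  70  71  70
201 128 115  93  68  51  51  52  51  52  54  58  66  75  87  90  79  72  70  69  69
202 133 112  91  71  60  59  60  54  57  54  61  78  85  85  86  81  77  72  71  71
203 135 113  95  78  68  69  68  59  60  58  66  82  88  82  78  79  75  74  80  84
```

Contact came at a TCP reading of z≈0.156. The mandrel top is at 0.192, so the real tips sit about 36 mm behind the reported TCP, which agrees with the images. I'll back off, open, and go down to a reading of z≈0.101.

Call:
apply_moves(
  steps=[
    {"translation": [0,0,-5],"delta_rot": [0,0,0],"claw": 0},
    {"translation": [0,0,-20],"delta_rot": [0,0,0],"claw": 1},
    {"translation": [0,0,0],"delta_rot": [0,0,0],"claw": 1},
    {"translation": [0,0,0],"delta_rot": [0,0,0],"claw": 1},
    {"translation": [0,0,0],"delta_rot": [0,0,0],"claw": 1},
  ],
)

```text
t: 9.12
position: [0.5551, -0.0865, 0.1767]
eef_rot: [[-0.405, 0.914, -0.001], [0.914, 0.405, -0.0], [0.0, -0.001, -1.0]]
contact_force: [-0.2, -0.1, 0.1]
width: 0.846
grip_force: 0.0
```

Call:
apply_moves(
  steps=[
    {"translation": [0,0,10],"delta_rot": [0,0,0],"claw": 1},
    {"translation": [0,0,15],"delta_rot": [0,0,0],"claw": 1},
    {"translation": [0,0,15],"delta_rot": [0,0,0],"claw": 1},
    {"translation": [0,0,10],"delta_rot": [0,0,0],"claw": 1},
    {"translation": [0,0,0],"delta_rot": [0,0,0],"claw": 1},
  ],
)

```text
t: 9.75
position: [0.555, -0.0866, 0.1264]
eef_rot: [[-0.405, 0.914, -0.001], [0.914, 0.405, -0.0], [0.0, -0.001, -1.0]]
contact_force: [-0.0, -0.4, 0.3]
width: 0.998
grip_force: 0.0
```

Call:
apply_moves(
  steps=[
    {"translation": [0,0,10],"delta_rot": [0,0,0],"claw": 1},
    {"translation": [0,0,10],"delta_rot": [0,0,0],"claw": 1},
    {"translation": [0,0,5],"delta_rot": [0,0,0],"claw": 1},
    {"translation": [0,0,0],"delta_rot": [0,0,0],"claw": 0.7},
    {"translation": [0,0,0],"delta_rot": [0,0,0],"claw": 0.5},
  ],
  grip_force=20,
)

```text
t: 10.38
position: [0.5555, -0.0866, 0.1025]
eef_rot: [[-0.405, 0.914, 0.0], [0.914, 0.405, -0.0], [-0.0, 0.0, -1.0]]
contact_force: [0.2, 0.2, 0.5]
width: 0.605
grip_force: 0.0
```

Call:
apply_moves(
  steps=[
    {"translation": [0,0,0],"delta_rot": [0,0,0],"claw": 0.3},
    {"translation": [0,0,0],"delta_rot": [0,0,0],"claw": 0.3},
    {"translation": [0,0,0],"delta_rot": [0,0,0],"claw": 0.3},
    {"translation": [0,0,0],"delta_rot": [0,0,0],"claw": 0.3},
  ],
)

```text
t: 10.88
position: [0.5549, -0.087, 0.1028]
eef_rot: [[-0.405, 0.915, -0.001], [0.915, 0.405, 0.0], [0.0, -0.001, -1.0]]
contact_force: [-7.7, -1.3, 8.0]
width: 0.44
grip_force: 19.3
```

Call:
apply_moves(
  steps=[
    {"translation": [0,-0.6,0],"delta_rot": [0,0,0],"claw": 0.2},
    {"translation": [0,0,0],"delta_rot": [0,0,0],"claw": 0.2},
    {"translation": [0,0,0],"delta_rot": [0,0,0],"claw": 0.2},
  ],
  grip_force=60,
)

```text
t: 11.25
position: [0.5549, -0.087, 0.103]
eef_rot: [[-0.405, 0.914, 0.0], [0.914, 0.405, 0.0], [-0.0, 0.0, -1.0]]
contact_force: [-5.2, -0.0, 9.9]
width: 0.431
grip_force: 59.0
```

Call:
apply_moves(
  steps=[
    {"translation": [0,0,-4],"delta_rot": [0,0,0],"claw": 0.2},
    {"translation": [0,0,-4],"delta_rot": [0,0,0],"claw": 0.2},
    {"translation": [0,0,-4],"delta_rot": [0,0,0],"claw": 0.2},
    {"translation": [0,0,-2.5],"delta_rot": [0,0,0],"claw": 0.2},
    {"translation": [0,0,0],"delta_rot": [0,0,0],"claw": 0.2},
  ],
)

```text
t: 11.88
position: [0.5547, -0.0869, 0.1168]
eef_rot: [[-0.405, 0.914, -0.0], [0.914, 0.405, -0.0], [-0.0, -0.0, -1.0]]
contact_force: [-0.3, -2.1, -10.2]
width: 0.421
grip_force: 60.9
```

Call:
apply_moves(
  steps=[
    {"translation": [0,0,0],"delta_rot": [0,0,0.1],"claw": 0.2},
    {"translation": [0,0,0],"delta_rot": [0,0,0.1],"claw": 0.2},
    {"translation": [0,0,0],"delta_rot": [0,0,0.1],"claw": 0.2},
    {"translation": [0,0,0],"delta_rot": [0,0,0.1],"claw": 0.2},
  ],
)

```text
t: 12.38
position: [0.5544, -0.0871, 0.1166]
eef_rot: [[-0.014, 1.0, -0.001], [1.0, 0.014, -0.0], [-0.0, -0.001, -1.0]]
contact_force: [-2.2, -3.3, -9.7]
width: 0.431
grip_force: 60.9
```

```bash
python3 - <<'E'
from plant import status
s=status.state();print(s["position"],s["contact_force"],s["moment"],s["eef_rot"].round(3).tolist())
E
```

```text
[ 0.55441338 -0.08708654  0.11657788] [-2.23343138 -3.25258141 -9.73879496] [-0.84494874  0.11149165  0.04296073] [[-0.014, 1.0, -0.001], [1.0, 0.014, -0.0], [-0.0, -0.001, -1.0]]
```

Call:
apply_moves(
  steps=[
    {"translation": [0,0,0],"delta_rot": [0,0,0.1],"claw": 0.2},
    {"translation": [0,0,0],"delta_rot": [0,0,0.1],"claw": 0.2},
    {"translation": [0,0,0],"delta_rot": [0,0,0.1],"claw": 0.2},
    {"translation": [0,0,0],"delta_rot": [0,0,0.1],"claw": 0.2},
    {"translation": [0,0,0],"delta_rot": [0,0,0.1],"claw": 0.2},
  ],
)

```text
t: 13.0
position: [0.554, -0.0871, 0.1164]
eef_rot: [[0.468, 0.884, -0.002], [0.884, -0.468, -0.0], [-0.001, -0.001, -1.0]]
contact_force: [-3.7, -4.3, -10.1]
width: 0.424
grip_force: 60.9
```

```bash
cat > st.py <<'E'
from plant import status
import numpy as np
s=status.state();R=s["eef_rot"];print(s["t"],s["position"].round(4),s["contact_force"].round(1),s["moment"].round(2),"yawx",np.arctan2(R[1,0],R[0,0]).round(4),s["joint_positions"].round(1))
E
python3 st.py
```

```text
13.0 [ 0.554  -0.0871  0.1164] [ -3.7  -4.3 -10.1] [-0.97  0.71  0.08] yawx 1.0843 [-32.2  30.8  50.1 107.1 -28.4  55.6   2.7]
```

Call:
apply_moves(
  steps=[
    {"translation": [0,0,0],"delta_rot": [0,0,0.06],"claw": 0.2},
    {"translation": [0,0,0],"delta_rot": [0,0,0.06],"claw": 0.2},
    {"translation": [0,0,0],"delta_rot": [0,0,0],"claw": 0.2},
  ],
)

```text
t: 13.38
position: [0.5539, -0.0871, 0.1163]
eef_rot: [[0.568, 0.823, -0.002], [0.823, -0.568, -0.0], [-0.001, -0.001, -1.0]]
contact_force: [-3.7, -3.3, -9.9]
width: 0.425
grip_force: 60.9
```

```bash
python3 st.py
```

```text
13.375 [ 0.5539 -0.0871  0.1163] [-3.7 -3.3 -9.9] [-1.05  0.73  0.02] yawx 0.9665 [-33.3  31.5  51.8 107.1 -29.6  56.   -3. ]
```

Call:
apply_moves(
  steps=[
    {"translation": [0,0,0],"delta_rot": [0,0,0.04],"claw": 0.2},
    {"translation": [0,0,0],"delta_rot": [0,0,0.04],"claw": 0.2},
    {"translation": [0,0,0],"delta_rot": [0,0,0],"claw": 0.2},
  ],
)

```text
t: 13.75
position: [0.5538, -0.0871, 0.1163]
eef_rot: [[0.632, 0.775, -0.002], [0.775, -0.632, -0.0], [-0.002, -0.001, -1.0]]
contact_force: [-4.8, -4.4, -9.7]
width: 0.429
grip_force: 61.0
```

```bash
python3 st.py
```

```text
13.75 [ 0.5538 -0.0871  0.1163] [-4.8 -4.4 -9.7] [-0.98  0.87 -0.03] yawx 0.8869 [-34.   32.   52.9 107.2 -30.5  56.3  -6.8]
```

Call:
apply_moves(
  steps=[
    {"translation": [0,0,0],"delta_rot": [0,0,0.04],"claw": 0.2},
    {"translation": [0,0,0],"delta_rot": [0,0,0],"claw": 0.2},
  ],
)

```text
t: 14.0
position: [0.5538, -0.0871, 0.1163]
eef_rot: [[0.662, 0.749, -0.002], [0.749, -0.662, -0.0], [-0.002, -0.001, -1.0]]
contact_force: [-4.2, -3.5, -10.0]
width: 0.425
grip_force: 61.0
```

```bash
python3 st.py
```

```text
14.0 [ 0.5538 -0.0871  0.1163] [ -4.2  -3.5 -10. ] [-1.01  0.86 -0.01] yawx 0.8469 [-34.3  32.3  53.4 107.2 -30.9  56.5  -8.7]
```

Call:
apply_moves(
  steps=[
    {"translation": [0,0,0],"delta_rot": [0,0,0.04],"claw": 0.2},
    {"translation": [0,0,0],"delta_rot": [0,0,0],"claw": 0.2},
  ],
)

```text
t: 14.25
position: [0.5537, -0.0871, 0.1163]
eef_rot: [[0.692, 0.722, -0.002], [0.722, -0.692, -0.0], [-0.002, -0.001, -1.0]]
contact_force: [-5.6, -4.0, -9.3]
width: 0.429
grip_force: 61.0
```

```bash
python3 st.py
```

```text
14.25 [ 0.5537 -0.0871  0.1163] [-5.6 -4.  -9.3] [-0.97  0.91 -0.07] yawx 0.8068 [-34.7  32.5  54.  107.2 -31.3  56.7 -10.7]
```

Call:
apply_moves(
  steps=[
    {"translation": [0,0,0],"delta_rot": [0,0,0.03],"claw": 0.2},
    {"translation": [0,0,0],"delta_rot": [0,0,0],"claw": 0.2},
  ],
)

```text
t: 14.5
position: [0.5537, -0.087, 0.1163]
eef_rot: [[0.713, 0.701, -0.002], [0.701, -0.713, -0.0], [-0.002, -0.001, -1.0]]
contact_force: [-5.5, -3.9, -9.6]
width: 0.428
grip_force: 60.9
```

```bash
python3 st.py
```

```text
14.5 [ 0.5537 -0.087   0.1163] [-5.5 -3.9 -9.6] [-0.9   0.99 -0.  ] yawx 0.7771 [-34.9  32.7  54.4 107.2 -31.7  56.8 -12.1]
```

Call:
apply_moves(
  steps=[
    {"translation": [0,0,0],"delta_rot": [0,0,0.03],"claw": 0.2},
    {"translation": [0,0,0],"delta_rot": [0,0,0],"claw": 0.2},
  ],
)

```text
t: 14.75
position: [0.5537, -0.087, 0.1162]
eef_rot: [[0.733, 0.68, -0.002], [0.68, -0.733, -0.0], [-0.002, -0.001, -1.0]]
contact_force: [-5.4, -4.4, -8.5]
width: 0.431
grip_force: 60.9
```

```bash
python3 st.py
```

```text
14.75 [ 0.5537 -0.087   0.1162] [-5.4 -4.4 -8.5] [-1.07  1.09  0.57] yawx 0.7477 [-35.2  32.9  54.8 107.2 -32.   56.9 -13.5]
```

Call:
apply_moves(
  steps=[
    {"translation": [0,0,0],"delta_rot": [0,0,0.03],"claw": 0.2},
    {"translation": [0,0,0],"delta_rot": [0,0,0],"claw": 0.2},
  ],
)

```text
t: 15.0
position: [0.5537, -0.087, 0.1162]
eef_rot: [[0.753, 0.658, -0.003], [0.658, -0.753, -0.0], [-0.002, -0.001, -1.0]]
contact_force: [-6.0, -3.6, -9.7]
width: 0.427
grip_force: 61.0
```

```bash
python3 st.py; python3 - <<'E'
from plant import optics
import cv2
cv2.imwrite("pics/side8.png",optics.snapshot("side")[:,:,::-1])
E
```

```text
15.0 [ 0.5537 -0.087   0.1162] [-6.  -3.6 -9.7] [-1.16  1.17  1.12] yawx 0.7185 [-35.4  33.1  55.2 107.2 -32.3  57.  -14.9]
```

The stop was felt at about 1.213 rad of turn, so the collar started at about 0.037, matching the image. I'll back off 0.125 rad to the middle of the narrow gap, then lower.

Call:
apply_moves(
  steps=[
    {"translation": [0,0,0],"delta_rot": [0,0,-0.065],"claw": 0.2},
    {"translation": [0,0,0],"delta_rot": [0,0,-0.06],"claw": 0.2},
    {"translation": [0,0,4],"delta_rot": [0,0,0],"claw": 0.2},
    {"translation": [0,0,3],"delta_rot": [0,0,0],"claw": 0.2},
    {"translation": [0,0,0],"delta_rot": [0,0,0],"claw": 0.2},
  ],
)

```text
t: 15.68
position: [0.5538, -0.0871, 0.1092]
eef_rot: [[0.666, 0.746, -0.002], [0.746, -0.666, -0.0], [-0.001, -0.001, -1.0]]
contact_force: [-5.7, -1.9, -8.4]
width: 0.428
grip_force: 61.2
```

```bash
python3 st.py
```

```text
15.675 [ 0.5538 -0.0871  0.1092] [-5.7 -1.9 -8.4] [-0.9   0.98  0.02] yawx 0.8426 [-34.   32.8  53.  107.5 -31.5  55.8  -8.5]
```

Call:
apply_moves(
  steps=[
    {"translation": [0,0,3],"delta_rot": [0,0,0],"claw": 0.2},
    {"translation": [0,0,3],"delta_rot": [0,0,0],"claw": 0.2},
    {"translation": [0,0,1.5],"delta_rot": [0,0,0],"claw": 0.2},
    {"translation": [0,0,0],"delta_rot": [0,0,0],"claw": 0.2},
  ],
)

```text
t: 16.18
position: [0.554, -0.0871, 0.1029]
eef_rot: [[0.666, 0.746, -0.002], [0.746, -0.666, 0.001], [-0.0, -0.002, -1.0]]
contact_force: [-13.6, -0.9, 14.2]
width: 0.428
grip_force: 64.2
```

```bash
python3 st.py
```

```text
16.175 [ 0.554  -0.0871  0.1029] [-13.6  -0.9  14.2] [-0.06  2.96  0.03] yawx 0.8424 [-33.6  33.3  52.5 107.7 -32.1  55.2  -8.1]
```

Call:
apply_moves(
  steps=[
    {"translation": [0,0,-1],"delta_rot": [0,0,0],"claw": 1},
    {"translation": [0,0,0],"delta_rot": [0,0,0],"claw": 1},
    {"translation": [0,0,0],"delta_rot": [0,0,0],"claw": 1},
    {"translation": [0,0,-15],"delta_rot": [0,0,0],"claw": 1},
    {"translation": [0,0,-30],"delta_rot": [0,0,0],"claw": 1},
  ],
)

```text
t: 16.8
position: [0.5545, -0.0869, 0.1491]
eef_rot: [[0.666, 0.746, -0.001], [0.746, -0.666, -0.0], [-0.001, -0.001, -1.0]]
contact_force: [0.8, 0.0, 0.3]
width: 1.002
grip_force: 0.0
```

Call:
apply_moves(
  steps=[
    {"translation": [0,0,-30],"delta_rot": [0,0,0],"claw": 1},
    {"translation": [0,0,-25],"delta_rot": [0,0,0],"claw": 1},
    {"translation": [0,0,0],"delta_rot": [0,0,0],"claw": 1},
  ],
)

```text
t: 17.18
position: [0.5558, -0.0871, 0.2057]
eef_rot: [[0.665, 0.746, 0.003], [0.746, -0.665, 0.0], [0.002, 0.002, -1.0]]
contact_force: [-0.1, 0.0, -1.0]
width: 1.0
grip_force: 0.0
```

```bash
python3 st.py; cat > lev.py <<'E'
from fit import *
V=(.5708,-.0139,-.226)
def fs(x,y): s=np.arctan(y/88); return np.arctan(x*np.cos(s)/88),s
def kw(x,y): return W(knob(*fs(x,y)),*V)[0]
E
python3 - <<'E'
from lev import *
print("start",(W(knob(-.3166,.1785),*V)[0]*1000).round(1))
for p in [(-33,16),(-12,16),(-12,-16),(12,-16),(12,16),(33,16)]: print(p,np.round(fs(*p),3),(kw(*p)*1000).round(1))
from plant import optics
im=optics.snapshot("side")[:,:,::-1].copy();cv2.imwrite("pics/side9.png",im)
cv2.imwrite("pics/col9.png",cv2.resize(im[160:230,290:380],None,fx=8,fy=8,interpolation=cv2.INTER_CUBIC))
cv2.imwrite("pics/top9.png",optics.snapshot("top")[:,:,::-1])
E
```

```text
17.175 [ 0.5558 -0.0871  0.2057] [-0.1  0.  -1. ] [-0.04  0.05  0.01] yawx 0.8428 [-38.8  26.3  58.9 102.4 -24.8  65.2 -13.6]
start [543.8  97.8 179.3]
(-33, 16) [-0.353  0.18 ] [538.1  99.  177.3]
(-12, 16) [-0.133  0.18 ] [572.8  92.6 185.9]
(-12, -16) [-0.133 -0.18 ] [559.7  35.6 185.9]
(12, -16) [ 0.133 -0.18 ] [602.4  25.8 185.9]
(12, 16) [0.133 0.18 ] [615.5  82.8 185.9]
(33, 16) [0.353 0.18 ] [649.5  73.4 177.3]
```

View pics/col9.png

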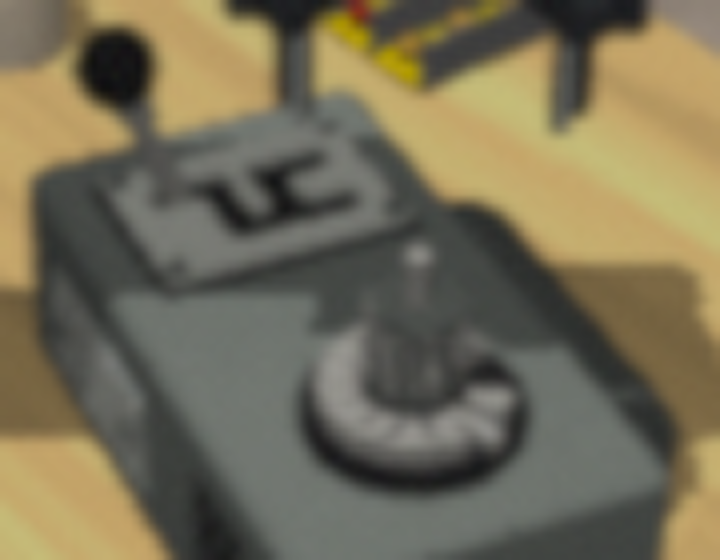

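The wide gap is now empty (dark at (485,370) in the crop) and the lug is in the narrow gap (490,430), with the collar down. The knob is unmoved. Moving to the lever.

Call:
apply_moves(
  steps=[
    {"translation": [32.5,-33,-10],"delta_rot": [0,0,0],"claw": 1},
    {"translation": [32.5,-33,0],"delta_rot": [0,0,0],"claw": 1},
    {"translation": [32.5,-33,0],"delta_rot": [0,0,0],"claw": 1},
    {"translation": [32.5,-33,0],"delta_rot": [0,0,0],"claw": 1},
    {"translation": [0,0,0],"delta_rot": [0,0,0],"claw": 1},
  ],
)

```text
t: 17.9
position: [0.5421, 0.1018, 0.2123]
eef_rot: [[0.661, 0.75, -0.002], [0.75, -0.661, -0.0], [-0.001, -0.001, -1.0]]
contact_force: [-0.4, 0.2, -0.0]
width: 1.0
grip_force: 0.0
```

```bash
python3 st.py
```

```text
17.9 [0.5421 0.1018 0.2123] [-0.4  0.2 -0. ] [-0.05 -0.    0.02] yawx 0.8483 [-59.8  24.7  59.8 103.3 -23.4  65.6 -33.7]
```

Call:
apply_moves(
  steps=[
    {"translation": [0,0,0],"delta_rot": [0,0,0.13],"claw": 1},
    {"translation": [0,0,0],"delta_rot": [0,0,0.13],"claw": 1},
    {"translation": [0,0,0],"delta_rot": [0,0,0.13],"claw": 1},
    {"translation": [0,0,0],"delta_rot": [0,0,0.13],"claw": 1},
    {"translation": [0,0,0],"delta_rot": [0,0,0],"claw": 1},
  ],
)

```text
t: 18.52
position: [0.5426, 0.0972, 0.2129]
eef_rot: [[0.948, 0.317, -0.001], [0.317, -0.948, -0.001], [-0.001, 0.001, -1.0]]
contact_force: [-1.2, 0.9, 0.3]
width: 1.003
grip_force: 0.0
```

```bash
python3 st.py
```

```text
18.525 [0.5426 0.0972 0.2129] [-1.2  0.9  0.3] [-0.03  0.04 -0.03] yawx 0.3225 [-63.3  28.3  66.9 103.4 -28.1  67.3 -59.1]
```

J3 is close to its limit. The same pinch after a half turn (counterclockwise) is roomier, so I'll turn back that way.

Call:
apply_moves(
  steps=[
    {"translation": [0,0,0],"delta_rot": [0,0,-0.17],"claw": 1},
    {"translation": [0,0,0],"delta_rot": [0,0,-0.17],"claw": 1},
    {"translation": [0,0,0],"delta_rot": [0,0,-0.17],"claw": 1},
    {"translation": [0,0,0],"delta_rot": [0,0,-0.17],"claw": 1},
    {"translation": [0,0,0],"delta_rot": [0,0,-0.17],"claw": 1},
  ],
)

```text
t: 19.15
position: [0.5427, 0.0975, 0.2132]
eef_rot: [[0.379, 0.925, -0.0], [0.925, -0.379, -0.0], [-0.0, 0.0, -1.0]]
contact_force: [-0.3, 0.6, -0.3]
width: 0.998
grip_force: 0.0
```

Call:
apply_moves(
  steps=[
    {"translation": [0,0,0],"delta_rot": [0,0,-0.17],"claw": 1},
    {"translation": [0,0,0],"delta_rot": [0,0,-0.17],"claw": 1},
    {"translation": [0,0,0],"delta_rot": [0,0,-0.17],"claw": 1},
    {"translation": [0,0,0],"delta_rot": [0,0,-0.17],"claw": 1},
    {"translation": [0,0,0],"delta_rot": [0,0,-0.17],"claw": 1},
  ],
)

```text
t: 19.77
position: [0.5427, 0.0975, 0.2132]
eef_rot: [[-0.445, 0.896, -0.0], [0.896, 0.445, -0.0], [-0.0, -0.0, -1.0]]
contact_force: [0.6, -0.7, 0.3]
width: 1.001
grip_force: 0.0
```

Call:
apply_moves(
  steps=[
    {"translation": [0,0,0],"delta_rot": [0,0,-0.17],"claw": 1},
    {"translation": [0,0,0],"delta_rot": [0,0,-0.17],"claw": 1},
    {"translation": [0,0,0],"delta_rot": [0,0,-0.17],"claw": 1},
    {"translation": [0,0,0],"delta_rot": [0,0,-0.17],"claw": 1},
    {"translation": [0,0,0],"delta_rot": [0,0,-0.17],"claw": 1},
  ],
)

```text
t: 20.4
position: [0.5428, 0.0974, 0.2133]
eef_rot: [[-0.966, 0.257, 0.0], [0.257, 0.966, -0.0], [-0.0, -0.0, -1.0]]
contact_force: [0.4, 0.1, -0.8]
width: 1.0
grip_force: 0.0
```

Call:
apply_moves(
  steps=[
    {"translation": [0,0,0],"delta_rot": [0,0,0],"claw": 1},
    {"translation": [0,0,0],"delta_rot": [0,0,0],"claw": 1},
  ],
)

```text
t: 20.65
position: [0.5428, 0.0977, 0.2133]
eef_rot: [[-0.963, 0.268, 0.0], [0.268, 0.963, -0.0], [-0.0, -0.0, -1.0]]
contact_force: [-0.1, 0.8, 0.0]
width: 1.003
grip_force: 0.0
```

```bash
python3 st.py
```

```text
20.65 [0.5428 0.0977 0.2133] [-0.1  0.8  0. ] [-0.05 -0.02  0.06] yawx 2.8698 [-41.2  17.4  33.9 102.8 -10.8  63.   70.9]
```

Call:
apply_moves(
  steps=[
    {"translation": [0,0,30],"delta_rot": [0,0,0],"claw": 1},
    {"translation": [0,0,25],"delta_rot": [0,0,0],"claw": 1},
    {"translation": [0,0,20],"delta_rot": [0,0,0],"claw": 1},
    {"translation": [0,0,13],"delta_rot": [0,0,0],"claw": 1},
    {"translation": [0,0,0],"delta_rot": [0,0,0],"claw": 0.6},
  ],
  grip_force=20,
)

```text
t: 21.28
position: [0.5425, 0.0979, 0.1248]
eef_rot: [[-0.964, 0.266, -0.001], [0.266, 0.964, -0.001], [0.001, -0.001, -1.0]]
contact_force: [-0.1, 0.0, -0.1]
width: 0.817
grip_force: 0.0
```

Call:
apply_moves(
  steps=[
    {"translation": [0,0,0],"delta_rot": [0,0,0],"claw": 0.3},
    {"translation": [0,0,0],"delta_rot": [0,0,0],"claw": 0.2},
    {"translation": [0,0,0],"delta_rot": [0,0,0],"claw": 0.2},
    {"translation": [0,0,0],"delta_rot": [0,0,0],"claw": 0.2},
    {"translation": [0,0,0],"delta_rot": [0,0,0],"claw": 0.2},
  ],
)

```text
t: 21.9
position: [0.5432, 0.0983, 0.1261]
eef_rot: [[-0.964, 0.266, 0.001], [0.266, 0.964, 0.001], [-0.001, 0.001, -1.0]]
contact_force: [-2.2, 1.4, 5.5]
width: 0.405
grip_force: 19.4
```

```bash
python3 st.py
```

```text
21.9 [0.5432 0.0983 0.1261] [-2.2  1.4  5.5] [ 0.23  0.29 -0.03] yawx 2.8728 [-38.8  23.5  31.8 107.7 -15.3  53.   74.7]
```

Call:
apply_moves(
  steps=[
    {"translation": [-7.3,0.7,-2],"delta_rot": [0,0,0],"claw": 0.2},
    {"translation": [-7.3,0.7,-2],"delta_rot": [0,0,0],"claw": 0.2},
    {"translation": [-7.3,0.7,-1.5],"delta_rot": [0,0,0],"claw": 0.2},
    {"translation": [-7.3,0.7,-1],"delta_rot": [0,0,0],"claw": 0.2},
    {"translation": [0,0,0],"delta_rot": [0,0,0],"claw": 0.2},
  ],
  grip_force=35,
)

```text
t: 22.52
position: [0.5724, 0.093, 0.1321]
eef_rot: [[-0.964, 0.266, 0.001], [0.266, 0.964, 0.0], [-0.001, 0.0, -1.0]]
contact_force: [-1.0, 1.1, 8.2]
width: 0.394
grip_force: 35.5
```

```bash
python3 st.py
```

```text
22.525 [0.5724 0.093  0.1321] [-1.   1.1  8.2] [ 0.19  0.46 -0.05] yawx 2.8725 [-36.7  25.9  31.6 103.4 -16.2  55.2  76.2]
```

Call:
apply_moves(
  steps=[
    {"translation": [-0.5,-11.7,-2],"delta_rot": [0,0,0],"claw": 0.2},
    {"translation": [-0.5,-11.7,-0.8],"delta_rot": [0,0,0],"claw": 0.2},
    {"translation": [0,0,0],"delta_rot": [0,0,0],"claw": 0.2},
  ],
)

```text
t: 22.9
position: [0.5665, 0.0691, 0.1349]
eef_rot: [[-0.964, 0.267, 0.001], [0.267, 0.964, -0.0], [-0.001, -0.0, -1.0]]
contact_force: [-0.5, 0.3, 6.7]
width: 0.396
grip_force: 36.2
```

```bash
python3 st.py
```

```text
22.9 [0.5665 0.0691 0.1349] [-0.5  0.3  6.7] [ 0.19  0.21 -0.02] yawx 2.8714 [-35.2  24.9  32.1 104.6 -15.8  55.   78.2]
```

Moving freely; finishing the cross slot.

Call:
apply_moves(
  steps=[
    {"translation": [-0.5,-11.7,-0.2],"delta_rot": [0,0,0],"claw": 0.2},
    {"translation": [-0.5,-11.7,0.8],"delta_rot": [0,0,0],"claw": 0.2},
    {"translation": [-0.5,-10.7,1.5],"delta_rot": [0,0,0],"claw": 0.2},
    {"translation": [0,0,0],"delta_rot": [0,0,0],"claw": 0.2},
  ],
)

```text
t: 23.4
position: [0.5584, 0.0357, 0.1322]
eef_rot: [[-0.964, 0.267, -0.001], [0.267, 0.964, -0.001], [0.0, -0.001, -1.0]]
contact_force: [-0.6, 0.0, 1.9]
width: 0.4
grip_force: 36.9
```

```bash
python3 st.py
```

```text
23.4 [0.5584 0.0357 0.1322] [-0.6  0.   1.9] [-0.29 -0.   -0.04] yawx 2.8714 [-32.7  24.   32.7 106.3 -15.7  54.2  81.5]
```

Call:
apply_moves(
  steps=[
    {"translation": [-8.9,0.4,-1],"delta_rot": [0,0,0],"claw": 0.2},
    {"translation": [-8.9,0.4,-0.4],"delta_rot": [0,0,0],"claw": 0.2},
    {"translation": [0,0,0],"delta_rot": [0,0,0],"claw": 0.2},
  ],
)

```text
t: 23.78
position: [0.577, 0.0327, 0.1339]
eef_rot: [[-0.964, 0.266, 0.0], [0.266, 0.964, -0.001], [-0.001, -0.0, -1.0]]
contact_force: [-1.4, -0.9, 4.7]
width: 0.4
grip_force: 37.2
```

```bash
python3 st.py
```

```text
23.775 [0.577  0.0327 0.1339] [-1.4 -0.9  4.7] [-0.2   0.22  0.01] yawx 2.8726 [-31.4  25.8  32.4 103.6 -16.4  55.3  82.4]
```

Call:
apply_moves(
  steps=[
    {"translation": [-8.9,0.4,0],"delta_rot": [0,0,0],"claw": 0.2},
    {"translation": [-8.9,0.4,0.4],"delta_rot": [0,0,0],"claw": 0.2},
    {"translation": [-8.9,0.4,1],"delta_rot": [0,0,0],"claw": 0.2},
    {"translation": [0,0,0],"delta_rot": [0,0,0],"claw": 0.2},
  ],
)

```text
t: 24.28
position: [0.6029, 0.0269, 0.1324]
eef_rot: [[-0.964, 0.266, 0.0], [0.266, 0.964, -0.0], [-0.0, -0.0, -1.0]]
contact_force: [0.0, 0.0, 2.7]
width: 0.404
grip_force: 37.3
```

```bash
python3 st.py
```

```text
24.275 [0.6029 0.0269 0.1324] [0.  0.  2.7] [ 0.21  0.08 -0.07] yawx 2.8726 [-29.5  28.4  31.9  99.9 -17.5  56.6  83.7]
```

Call:
apply_moves(
  steps=[
    {"translation": [1.2,11.7,-1.7],"delta_rot": [0,0,0],"claw": 0.2},
    {"translation": [0.6,11.7,-0.8],"delta_rot": [0,0,0],"claw": 0.2},
    {"translation": [0,0,0],"delta_rot": [0,0,0],"claw": 0.2},
  ],
)

```text
t: 24.65
position: [0.6076, 0.0514, 0.1358]
eef_rot: [[-0.964, 0.264, 0.002], [0.264, 0.964, 0.0], [-0.002, 0.001, -1.0]]
contact_force: [0.3, -0.9, 8.6]
width: 0.4
grip_force: 37.2
```

```bash
python3 st.py
```

```text
24.65 [0.6076 0.0514 0.1358] [ 0.3 -0.9  8.6] [-0.26 -0.03 -0.  ] yawx 2.8742 [-31.4  28.7  31.7  98.9 -17.5  57.2  81.4]
```

Call:
apply_moves(
  steps=[
    {"translation": [0.5,11.7,0],"delta_rot": [0,0,0],"claw": 0.2},
    {"translation": [0.5,11.7,0.8],"delta_rot": [0,0,0],"claw": 0.2},
    {"translation": [0.5,10.5,1.6],"delta_rot": [0,0,0],"claw": 0.2},
    {"translation": [0,0,0],"delta_rot": [0,0,0],"claw": 0.2},
  ],
)

```text
t: 25.15
position: [0.6146, 0.0847, 0.1327]
eef_rot: [[-0.964, 0.264, 0.001], [0.264, 0.964, 0.0], [-0.001, 0.001, -1.0]]
contact_force: [1.6, 0.1, 3.5]
width: 0.4
grip_force: 37.2
```

```bash
python3 st.py
```

```text
25.15 [0.6146 0.0847 0.1327] [1.6 0.1 3.5] [-0.11 -0.19 -0.07] yawx 2.8743 [-33.6  30.   31.1  97.4 -17.8  57.6  78.5]
```

Call:
apply_moves(
  steps=[
    {"translation": [-9,-0.4,1.4],"delta_rot": [0,0,0],"claw": 0.2},
    {"translation": [-9,-0.4,1.9],"delta_rot": [0,0,0],"claw": 0.2},
    {"translation": [-9,-0.3,2.4],"delta_rot": [0,0,0],"claw": 0.2},
    {"translation": [-8,-0.3,2.6],"delta_rot": [0,0,0],"claw": 0.2},
    {"translation": [0,0,0],"delta_rot": [0,0,0],"claw": 0.2},
  ],
)

```text
t: 25.78
position: [0.6485, 0.0728, 0.1244]
eef_rot: [[-0.964, 0.266, 0.001], [0.266, 0.964, 0.001], [-0.001, 0.001, -1.0]]
contact_force: [1.6, 1.8, 4.4]
width: 0.401
grip_force: 37.9
```

```bash
python3 st.py
```

```text
25.775 [0.6485 0.0728 0.1244] [1.6 1.8 4.4] [ 0.49 -0.28 -0.04] yawx 2.8728 [-30.5  33.7  30.5  92.8 -19.2  58.8  80.4]
```

Call:
apply_moves(
  steps=[
    {"translation": [-2,0,0.7],"delta_rot": [0,0,0],"claw": 0.2},
    {"translation": [0,0,0],"delta_rot": [0,0,0],"claw": 0.2},
  ],
)

```text
t: 26.02
position: [0.6501, 0.0724, 0.1238]
eef_rot: [[-0.964, 0.265, 0.001], [0.265, 0.964, 0.001], [-0.001, 0.001, -1.0]]
contact_force: [1.2, 1.3, 5.5]
width: 0.395
grip_force: 37.9
```

```bash
python3 st.py
```

```text
26.025 [0.6501 0.0724 0.1238] [1.2 1.3 5.5] [ 0.44 -0.09 -0.02] yawx 2.873 [-30.4  33.9  30.5  92.5 -19.3  58.9  80.5]
```

Not yet against the end wall; pushing until it is felt.

Call:
apply_moves(
  steps=[
    {"translation": [-1.5,0,0.6],"delta_rot": [0,0,0],"claw": 0.2},
    {"translation": [-1.5,0,0.6],"delta_rot": [0,0,0],"claw": 0.2},
    {"translation": [0,0,0],"delta_rot": [0,0,0],"claw": 0.2},
  ],
)

```text
t: 26.4
position: [0.6529, 0.0716, 0.1227]
eef_rot: [[-0.964, 0.265, 0.001], [0.265, 0.964, 0.001], [-0.0, 0.001, -1.0]]
contact_force: [0.9, 0.7, 6.7]
width: 0.4
grip_force: 38.1
```

```bash
python3 st.py
```

```text
26.4 [0.6529 0.0716 0.1227] [0.9 0.7 6.7] [ 0.34 -0.01  0.02] yawx 2.873 [-30.1  34.2  30.4  92.1 -19.4  58.9  80.6]
```

Call:
apply_moves(
  steps=[
    {"translation": [-1.5,0,0.4],"delta_rot": [0,0,0],"claw": 0.2},
    {"translation": [0,0,0],"delta_rot": [0,0,0],"claw": 0.2},
  ],
)

```text
t: 26.65
position: [0.6538, 0.0713, 0.1222]
eef_rot: [[-0.964, 0.265, -0.0], [0.265, 0.964, 0.001], [0.001, 0.001, -1.0]]
contact_force: [-3.0, 1.6, 7.9]
width: 0.399
grip_force: 38.3
```

```bash
python3 st.py
```

```text
26.65 [0.6538 0.0713 0.1222] [-3.   1.6  7.9] [ 0.45  0.91 -0.02] yawx 2.8731 [-30.   34.3  30.3  92.  -19.5  59.   80.7]
```

Call:
apply_moves(
  steps=[
    {"translation": [-1.2,0,0],"delta_rot": [0,0,0],"claw": 0.2},
    {"translation": [0,0,0],"delta_rot": [0,0,0],"claw": 0.2},
  ],
)

```text
t: 26.9
position: [0.6543, 0.0712, 0.122]
eef_rot: [[-0.964, 0.265, -0.002], [0.265, 0.964, 0.001], [0.002, 0.001, -1.0]]
contact_force: [-8.2, 2.6, 9.6]
width: 0.398
grip_force: 38.3
```

```bash
python3 st.py
```

```text
26.9 [0.6543 0.0712 0.122 ] [-8.2  2.6  9.6] [ 0.64  1.85 -0.05] yawx 2.8732 [-29.9  34.4  30.3  91.8 -19.5  59.2  80.7]
```

At the end wall. Release and lift straight up, keeping clear of the knob.

Call:
apply_moves(
  steps=[
    {"translation": [0,0,0],"delta_rot": [0,0,0],"claw": 1},
    {"translation": [0,0,0],"delta_rot": [0,0,0],"claw": 1},
    {"translation": [0,0,0],"delta_rot": [0,0,0],"claw": 1},
    {"translation": [0,0,-15],"delta_rot": [0,0,0],"claw": 1},
    {"translation": [0,0,-30],"delta_rot": [0,0,0],"claw": 1},
  ],
)

```text
t: 27.52
position: [0.6547, 0.0703, 0.1676]
eef_rot: [[-0.964, 0.266, -0.001], [0.266, 0.964, -0.001], [0.001, -0.001, -1.0]]
contact_force: [-0.5, 0.1, 0.3]
width: 1.001
grip_force: 0.0
```

Call:
apply_moves(
  steps=[
    {"translation": [0,0,-40],"delta_rot": [0,0,0],"claw": 1},
    {"translation": [30,30,-30],"delta_rot": [0,0,0],"claw": 1},
    {"translation": [40,40,0],"delta_rot": [0,0,0],"claw": 1},
    {"translation": [40,40,0],"delta_rot": [0,0,0],"claw": 1},
    {"translation": [40,40,0],"delta_rot": [0,0,0],"claw": 1},
  ],
)

```text
t: 28.15
position: [0.5495, 0.2563, 0.2383]
eef_rot: [[-0.964, 0.266, 0.001], [0.266, 0.964, 0.001], [-0.001, 0.001, -1.0]]
contact_force: [0.7, 0.5, -0.1]
width: 0.997
grip_force: 0.0
```

Call:
apply_moves(
  steps=[
    {"translation": [40,40,0],"delta_rot": [0,0,0],"claw": 1},
    {"translation": [40,40,0],"delta_rot": [0,0,0],"claw": 1},
    {"translation": [40,40,0],"delta_rot": [0,0,0],"claw": 1},
    {"translation": [0,0,0],"delta_rot": [0,0,0],"claw": 1},
    {"translation": [0,0,0],"delta_rot": [0,0,0],"claw": 1},
  ],
)

```text
t: 28.78
position: [0.467, 0.4019, 0.2378]
eef_rot: [[-0.964, 0.266, 0.001], [0.266, 0.964, 0.0], [-0.001, 0.0, -1.0]]
contact_force: [-0.3, -0.5, 0.1]
width: 1.0
grip_force: 0.0
```

```bash
python3 st.py; python3 - <<'E'
from lev import *
from plant import optics
for n in("side","top"):
    im=optics.snapshot(n)[:,:,::-1].copy(); cv2.imwrite(f"pics/{n}_end.png",im)
    b=cv2.imread(f"pics/{n}0.png")
    for nm,p in (("notch",(33,16)),("dead",(33,-16))):
        e=proj(n,kw(*p))[0]; print(n,nm,"expected",e.round(1))
    g=cv2.cvtColor(im,cv2.COLOR_BGR2GRAY); e=proj(n,kw(33,16))[0]; x0,y0=(e-12).astype(int)
    m=g[y0:y0+25,x0:x0+25]<35; k,l,st,c=cv2.connectedComponentsWithStats(m.astype(np.uint8)); i=1+st[1:,4].argmax(); print("dark blob",c[i]+[x0,y0],st[i])
    # collar rows
    if n=="side":
        for th in (0.04,.16,1.18): 
            q=proj(n,W([40*np.cos(th),-75-40*np.sin(th),126],*V))[0]; print("lug",th,q.round(1),g[int(round(q[1])),int(round(q[0]))],cv2.cvtColor(b,cv2.COLOR_BGR2GRAY)[int(round(q[1])),int(round(q[0]))])
E
```

```text
28.775 [0.467  0.4019 0.2378] [-0.3 -0.5  0.1] [-0.01  0.01 -0.01] yawx 2.8725 [-64.6  22.7  28.   91.8 -11.2  68.3  40.3]
side notch expected [333.  161.6]
side dead expected [340.3 170.1]
dark blob [334.46296296 161.14814815] [11  8  8  9 54]
lug 0.04 [352.6 205.6] 62 98
lug 0.16 [353.2 206.5] 53 79
lug 1.18 [350.9 214.6] 94 29
top notch expected [300.3 158.8]
top dead expected [317.3 162.1]
dark blob [300.82022472 158.73033708] [ 8  8 11 11 89]
```

```bash
python3 -c "
from plant import workorder; print(workorder.hand_in())"
```

```text
the job is handed in; nothing more can be done
None
```

The job is handed in, with no verdict returned: the collar was locked first, down in the narrow gap, then the lever was taken home into the far notch on its parking side, both confirmed in the last camera images; everything is released, about 29 s used, though an early downward probe (the real fingertips sit about 36 mm behind the reported TCP) pressed the mandrel top with about 68 N through the fingertips.

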